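Hold the socket cap at half-lock for the contact check

TASK

Turn the mode selector on the grey console clockwise to its third position, the one with the long bar mark. Then set the bayonet cap into the test socket with its lugs down the two notches and twist it clockwise half of the way to lock, until its index fins point at the single-rib marks, without ever letting it click into lock at the double ribs. A spring turns it back, so finish while still gripping the cap and holding it at the half mark; leave the selector there and the other things on the bench where they are.

Things in the scene. Friction and masses are not known exactly. Their poses are not given: they have to be found in the camera images.
- selector (a joint): Angle of the mode selector in rad, growing clockwise seen from above. Four sprung detents at 0, 0.55, 1.10 and 1.65; the third, 1.10, has the long bar mark (the others a dot). It starts at one of the first two. Turning it takes up to about 0.15 N m; past mid-way the next detent pulls it in by itself.
- selector_grip (a point): Black selector knob: an upright finger bar 44 mm long, 12 mm wide, on a disc of 46 mm diameter. This point is on the vertical turning axis, 6 mm below the bar's top, 21 mm above the disc, 30 mm above the console's top. Its x axis runs along the bar and turns with the knob; the white pointer line is at the -x end. Free space round the bar above the disc.
- console: Grey control box 130 x 130 mm, 50 mm high, fixed on the bench; origin at the centre of its underside, straight below the selector's axis. The marks lie on its top 38 to 57 mm from the axis, towards its -x side: seen from above, the third mark lies 0.275 rad clockwise of its -x axis.
- cap_center (a point): Loose bayonet cap standing upright on the bench, 160 g, 56 mm high; this point is on its axis half-way up, z up. Black grip bar 60 mm long (along x), 14 mm wide, from 2 mm below to 28 mm above this point, on an aluminium disc 68 mm across whose top is 2 mm and underside 10 mm below this point. Index fins at both ends of x, 77 mm over both. A half turn gives the same cap.
- cap_foot (a point): Centre of the cap's lowest face, 28 mm below cap_center, same axes. From here up: a plug of 40 mm diameter, 18 mm long, its edge chamfered 2 mm; at its lower end two lugs along x, 56 mm over both, 10 mm wide, 6 mm high, hidden under the disc.
- socket: Test socket, fixed: white plate 150 x 150 x 20 mm with a round aluminium collar, 92 mm outer diameter, rim 54 mm above the origin (centre of the plate's underside; z up). The cap goes straight down with its bar along this x axis (either way) until its disc rests on the rim; cap_center is then 64 mm above this origin. It turns clockwise only: stops forbid the other way.
- socket_mouth (a point): Centre of the socket's mouth at rim level, 54 mm above the bench, axes as the socket's. Bore 43 mm wide with two notches 14 mm wide, 60 mm over both, at +x and -x. Lip 10 mm thick, free space for the lugs below. Full lock is 90 degrees clockwise (double ribs); a sprung plunger in the collar makes the lock click: the cap meets it from about 57 degrees.
- half_mark: The half-lock mark: single ribs on the rim at opposite sides (6.5 mm long, 3 mm wide, 3.5 mm high, 42 mm from the axis). Origin as the socket's; its x axis runs through both ribs, 45 degrees clockwise of the socket's x axis. The cap is at the half mark when its x axis is in line with this one.
- ring (a joint): Sprung ring inside the socket, pushed round by the cap's lugs: angle in rad clockwise, 0 at rest. The cap turns about 0.08 rad freely before it meets the ring, which reads about 0.70 with the cap at the half mark and pushes back with about 0.1 N m at first, 0.18 N m at the half mark. Above 0.95 the cap is running into the lock click.
- dust_cap: Bystander: plain white round cover without lugs, 48 mm across, 30 mm high; origin at its underside.
- tape_roll: Bystander: roll of clear tape lying flat, 72 mm across, 19 mm high.
- screwdriver: Bystander: screwdriver with black handle lying flat, 190 mm long.
- connector: Bystander: steel connector shell lying flat, about 110 x 45 x 18 mm.
- weight: Bystander: upright brass weight, 38 mm across, 45 mm high.
- bottle: Bystander: white bottle, 60 mm across, 150 mm high.
- parts_tray: Bystander: flat green parts tray, 200 x 120 x 12 mm.
There are look-alikes about, which are no part of the job. Of the things that look like the console, the smaller one is meant.

How it is judged:
On the way, in this order (a step that is already met when the one before it is completed fails the run):
1. the selector stands at its third position (long bar mark) (value of joint selector between 0.98 and 1.22 rad), for 0.3 s.
2. the cap is seated in the socket (horizontal distance between cap_center and socket_mouth below 0.004 m and z of cap_center in the frame of socket between 0.06 and 0.067 m and angle between cap_center's own z axis and vertical below 0.1 rad), for 0.2 s.
At the end, for the whole second after the job is handed in: The gripper still holds the cap (more than 3 N of finger contact) at rest, fully down in the socket (within 3 mm in height, 4 mm of the axis), turned to within 8 degrees of the half mark, and the selector stands within 0.12 rad of its third position (all of step 1 and all of step 2 and angle between the x axis of cap_center and the x axis of half_mark, either way round below 0.14 rad and contact force between the fingers and cap above 3 N and linear speed of cap below 0.02 m/s); the arm keeps its last pose, push and grip.
It fails at once if the cap is pushed into the lock click (ring past 1.1 rad) (value of joint ring above 1.1 rad).
It fails at once if a bystander is shifted by more than 30 mm (distance of any of dust_cap, tape_roll, screwdriver, connector, weight, bottle, parts_tray from where it was at the start of the episode above 0.03 m).
It also fails if it takes over 61 s, if anything falls off the work surface, if the arm or the gripper's body presses on something with over 40 N, if the wrist force passes 120 N, or if a joint passes its speed limit or range.

ROBOT

A 7-joint arm with a two-finger parallel gripper is mounted at the origin on the work surface. World frame = base frame: x ahead of the robot, y to its left, z up, the work surface at z = 0. Lengths are in m, angles in rad, forces in N, time in s.
With the tool pointing down it reaches from about 0.4 to 0.925 m from the base axis. Payload 5.6 kg.
Tool frame: the origin (TCP) lies at the very end of the fingers, on their centre line; the grasp point (between the pads) lies 19 mm behind it; x points along the fingers, z is the direction in which the jaws open and shut, and the axes are right-handed (so a half turn about x gives the same grasp; the last joint's range is limited). The gripper opens to 85 mm and grips with 20 to 120 N. Pads are 22 mm wide; open, the fingers measure 114 mm over their backs; the gripper's body (76 mm by 85 mm) begins 54 mm behind the grasp point. The pads swing forward as they close: fully open they stand 13 mm farther back than shut.
Start: joints at [-1.308, 0.468, -0.012, 1.603, 0.006, 1.071, -0.056], TCP at [0.196, 0.62, 0.231] pointing down, gripper open.
Joint ranges: [-2.53, 2.53], [-0.31, 2.02], [-1.57, 1.55], [0.28, 2.44], [-1.29, 4.43], [0.15, 1.84], [-2.92, 2.92]. Speed limits (rad/s): [2.57, 2.57, 3.14, 3.14, 3.14, 3.14, 3.14].

INTERFACE

Orientations are given as a unit quaternion [x, y, z, w].
In Python, from rig import ctrl, cams gives the robot as it stands.
- The arm moves only by the tool jog_arm, never from a script. Its argument "rows" is a list of rows, each a list of 3 entries, a list of its own where there are three numbers: the shift along the tool's x, y, z in m, then the turn about the tool's x in degrees, then the closure, from -1 (fully open) to 1 (shut). In form: [[[x, y, z], twist, gripper], ...]. A call has exactly 5 rows; each row shifts and turns the pose as measured when the row begins, along the tool's axes as they then stand; what a row does not reach is not made up. A row lasts 1/10 s, in which the tool goes at most 50 mm and 8.59 degrees, less where a joint would pass 70% of its speed; a pose out of reach is approached as far as the arm can. A call with a gripper value outside its range is refused whole. The fingers move at their own pace and stop on an object; the grip force is fixed at half the most. Time passes only in rows, so rows that do not move let the fingers close, or fill a call up. It gives the time, the measured TCP pose, the force and the opening at its end, in the units of the state.
- ctrl.get_state(): the state, without advancing time (a new reading comes with each control period).
- cams.camera(name): name is "scene" or "top" or "wrist"; returns the picture (384x512x3 uint8, blue, green, red); there is no depth.
- cams.calibration(name): a dict with "intrinsics" (3x3 intrinsics, pixels), "k1" (the pictures are not rectified: a ray, as slopes to the right and down, at radius r is drawn at 1 + k1 r^2 times it, then the intrinsics apply), "extrinsics" (4x4, takes a point from camera to world coordinates). Camera axes: x right, y up, looking along -z (the intrinsics and any distortion apply to the point x, -y, -z); pixel columns grow to the right and rows downward; lengths in m; the calibration is good to about 2 mm. A picture is of the moment at which its call begins: read the wrist's pose just before it. calibration takes no time and is no camera call; for the wrist camera it gives the pose at the moment of the call.
- ctrl.sign_off(): hands the job in, once; it reports no verdict.
The state is a dict: "time": time; "joint_positions": joint angles; "qvel": joint speeds; "tau": joint torques, N m; "eef_pos": TCP position; "orientation": TCP orientation; "wrist_force": force on the tool from outside, world axes, zero at the start; "ft_torque": the same for the moment, N m; "grip_width": finger opening in m.
Only numpy, scipy, OpenCV 4.12 (cv2) and the standard library are available. Lean on these libraries where they do the work, as an engineer would, in place of code of your own. Each camera call takes 0.05 s, during which the arm holds its last target.

## Working session

There is one attempt and no reset: what is moved stays moved. The work goes in short steps, Python scripts to look and compute and a tool call to move; the robot and the scene stay as the last step left them, time stands still between calls to the robot, and variables do not carry over. Pictures are saved under pics/ and viewed, and the job is handed in when it is done.

Besides the shell and the picture viewer there is one more tool, called after "Emit:" as name(argument=value, ...) on one line, values as JSON. jog_arm: Moves the arm, as the interface text tells. Its arguments: {"type":"object","properties":{"rows":{"type":"array"}},"required":["rows"]}

```bash
ls; mkdir -p pics
python3 - <<'E'
from rig import ctrl, cams
import cv2
s=ctrl.get_state(); print(s)
for n in("scene","top","wrist"):
    c=cams.calibration(n); print(n,c)
    cv2.imwrite(f"pics/{n}0.png",cams.camera(n))
E
```

```text
pics
{'time': 0.0, 'joint_positions': array([-1.30800805,  0.46837847, -0.0115921 ,  1.60365104,  0.00597409,
        1.07141936, -0.05628546]), 'qvel': array([ 0.00234795, -0.00032797, -0.00135257, -0.00170778,  0.00028833,
       -0.00021713, -0.00037654]), 'tau': array([ 1.34208976e-04, -5.32393563e+01,  2.14217853e-02, -2.51311612e+01,
        1.13396402e-02,  8.13568913e-03, -4.18312254e-06]), 'eef_pos': array([0.19557097, 0.61927393, 0.23032614]), 'orientation': array([-0.4184082 ,  0.57082728,  0.41758609,  0.56983563]), 'wrist_force': array([-0.20281809, -0.67258406,  0.26561128]), 'ft_torque': array([ 0.00658743, -0.00719168,  0.02341998]), 'grip_width': 0.0857480232709203}
scene {'intrinsics': array([[403.32252691,   0.        , 258.7921077 ],
       [  0.        , 403.32252691, 186.05466105],
       [  0.        ,   0.        ,   1.        ]]), 'k1': -0.13833361863822802, 'extrinsics': array([[ 0.58916774, -0.69640739,  0.40975374,  0.90283844],
       [ 0.80793179,  0.51483107, -0.28669705, -0.31212078],
       [-0.01129601,  0.49996572,  0.86597152,  1.0508986 ],
       
[... 473 characters left out ...]
60171e-01,  9.76732614e-01,
         1.31962700e+00],
       [ 0.00000000e+00,  0.00000000e+00,  0.00000000e+00,
         1.00000000e+00]])}
wrist {'intrinsics': array([[344.00586391,   0.        , 257.53537003],
       [  0.        , 344.00586391, 194.33232156],
       [  0.        ,   0.        ,   1.        ]]), 'k1': -0.09956674441301153, 'extrinsics': array([[ 3.02085197e-01, -9.14479508e-01, -2.69205803e-01,
         1.27335613e-01],
       [ 9.53280798e-01,  2.89639876e-01,  8.58164488e-02,
         6.41213948e-01],
       [-5.04648516e-04, -2.82552601e-01,  9.59251673e-01,
         3.72381907e-01],
       [ 0.00000000e+00,  0.00000000e+00,  0.00000000e+00,
         1.00000000e+00]])}
```

View pics/scene0.png

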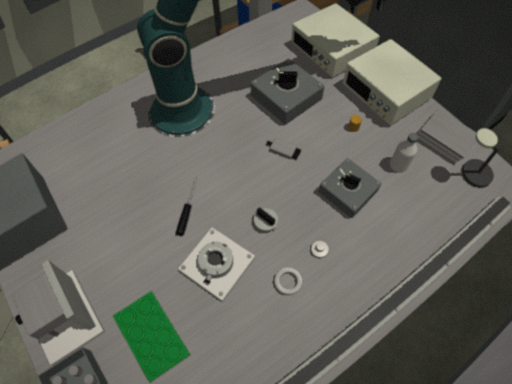

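View pics/top0.png

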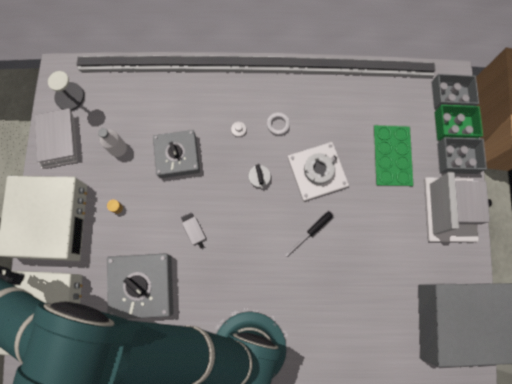

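View pics/wrist0.png

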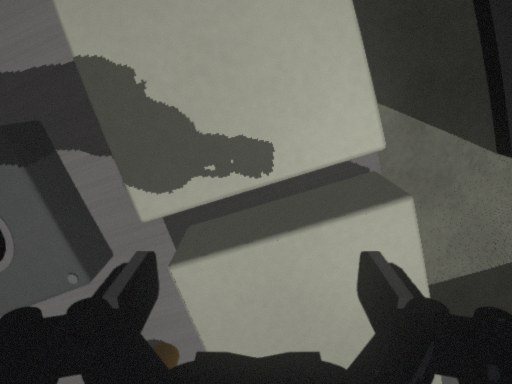

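The scene and top views show the smaller console at top (175,153), the cap at (260,175) and the socket at (320,168). The big look-alike console is at (138,287). Next I'll write the helpers and zoom in.

```bash
cat > h.py <<'E'
import numpy as np, cv2
from scipy.spatial.transform import Rotation as R
def ray(cal,uv):
    K=cal["intrinsics"];k=cal["k1"]
    p=cv2.undistortPoints(np.array([[uv]],float),K,np.array([k,0,0,0,0.]))[0,0]
    E=cal["extrinsics"]; d=E[:3,:3]@np.array([p[0],-p[1],-1]); return E[:3,3],d
def plane(cal,uv,z):
    o,d=ray(cal,uv); return o+d*(z-o[2])/d[2]
def proj(cal,P):
    E=cal["extrinsics"];K=cal["intrinsics"]
    q=E[:3,:3].T@(np.asarray(P,float)-E[:3,3]); x=np.array([q[0]/-q[2],-q[1]/-q[2]])
    x=x*(1+cal["k1"]*(x@x)); return K[:2,:2]@x+K[:2,2]
E
python3 - <<'E'
import cv2
t=cv2.imread("pics/top0.png")
a=cv2.resize(t[120:200,140:350],None,fx=3.8,fy=3.8,interpolation=cv2.INTER_CUBIC)
cv2.imwrite("pics/topz.png",a)
E
python3 - <<'E'
from rig import cams
from h import *
c=cams.calibration("top")
for n,uv,z in(("console",(175,151),.08),("cap",(260,177),.028),("socket",(319,168),.054),("con top",(175,153),.05),("bottle",(112,146),.0),("dust",(238,130),.02)): print(n,plane(c,uv,z).round(3))
E
```

```text
console [0.569 0.233 0.08 ]
cap [ 0.507 -0.022  0.028]
socket [ 0.532 -0.199  0.054]
con top [0.572 0.239 0.05 ]
bottle [0.608 0.455 0.   ]
dust [0.66 0.05 0.02]
```

View pics/topz.png

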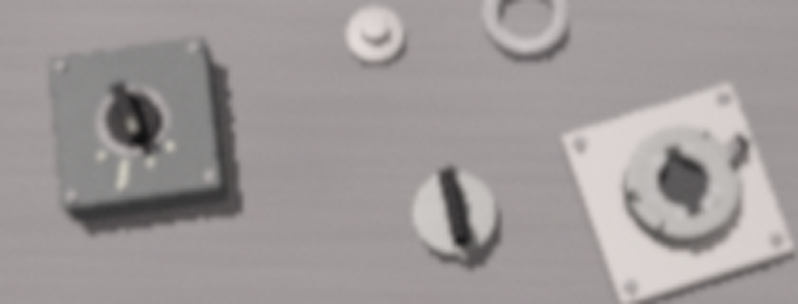

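```bash
cat >> h.py <<'E'
def jawyaw(s):
    z=R.from_quat(s["orientation"]).as_matrix()[:,2]; return np.degrees(np.arctan2(z[1],z[0]))
def go(s,P,yaw=None):
    """tool-frame shift to reach P (in current axes), and twist (deg, + = clockwise from above)"""
    M=R.from_quat(s["orientation"]).as_matrix()
    d=M.T@(np.asarray(P)-s["eef_pos"]); t=None
    if yaw is not None:
        t=-((yaw-jawyaw(s)+90)%180-90)
    print("t",round(float(s["time"]),2),"pos",s["eef_pos"].round(4),"toolx",M[:,0].round(3),"jaw",round(jawyaw(s),2),"q7",s["joint_positions"][6].round(2),"w",round(float(s["grip_width"]),4),"F",s["wrist_force"].round(1))
    print(" -> shift mm",(d*1000).round(1),"twist",t, "len",np.linalg.norm(d).round(3))
E
python3 - <<'E'
from rig import ctrl
from h import *
s=ctrl.get_state(); go(s,[.56,.235,.28],None); print(R.from_quat(s["orientation"]).as_matrix().round(3))
E
```

```text
t 0.15 pos [0.1956 0.6194 0.2305] toolx [-0.    -0.001 -1.   ] jaw 72.48 q7 -0.06 w 0.0854 F [ 0.6 -0.   0.8]
 -> shift mm [ -49.1 -463.2 -256.9] twist None len 0.532
[[-0.    -0.954  0.301]
 [-0.001  0.301  0.954]
 [-1.    -0.    -0.001]]
```

Emit:
jog_arm(rows=[[[-0.03,-0.02,-0.01],0,-1],[[-0.02,-0.042,-0.023],0,-1],[[0,-0.042,-0.023],0,-1],[[0,-0.042,-0.023],0,-1],[[0,-0.042,-0.023],0,-1]])

```text
time: 0.65
eef_pos: [0.3409, 0.4668, 0.2795]
orientation: [-0.423, 0.569, 0.423, 0.565]
wrist_force: [0.4, -0.0, -0.2]
grip_width: 0.085
```

Emit:
jog_arm(rows=[[[0,-0.042,-0.023],0,-1],[[0,-0.042,-0.023],0,-1],[[0,-0.042,-0.023],0,-1],[[0,-0.042,-0.023],0,-1],[[0,-0.042,-0.023],0,-1]])

```text
time: 1.15
eef_pos: [0.5145, 0.2885, 0.2791]
orientation: [-0.423, 0.568, 0.424, 0.565]
wrist_force: [0.9, 0.9, -0.4]
grip_width: 0.0855
```

Run:
```python
from rig import ctrl,cams
from h import *
s=ctrl.get_state(); go(s,[.56,.235,.28],None)
cv2.imwrite("pics/w1.png",cams.camera("wrist"))
```

```text
t 1.15 pos [0.5145 0.2885 0.2791] toolx [-0.005 -0.002 -1.   ] jaw 73.52 q7 0.77 w 0.0855 F [ 0.9  0.9 -0.4]
 -> shift mm [ -1.  -58.8 -38.4] twist None len 0.07
```

View pics/w1.png

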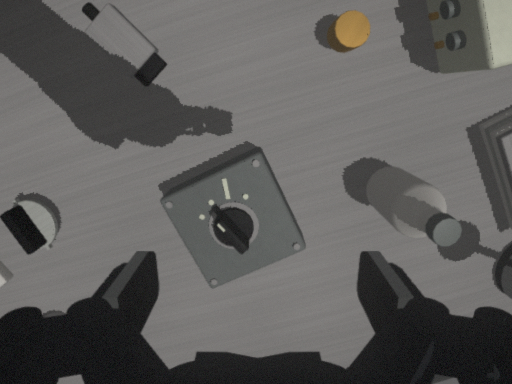

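Run:
```python
from h import *
i=cv2.imread("pics/w1.png")
cv2.imwrite("pics/w1z.png",cv2.resize(i[145:295,155:310],None,fx=4,fy=4,interpolation=cv2.INTER_CUBIC))
```

```text
(no output)
```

View pics/w1z.png

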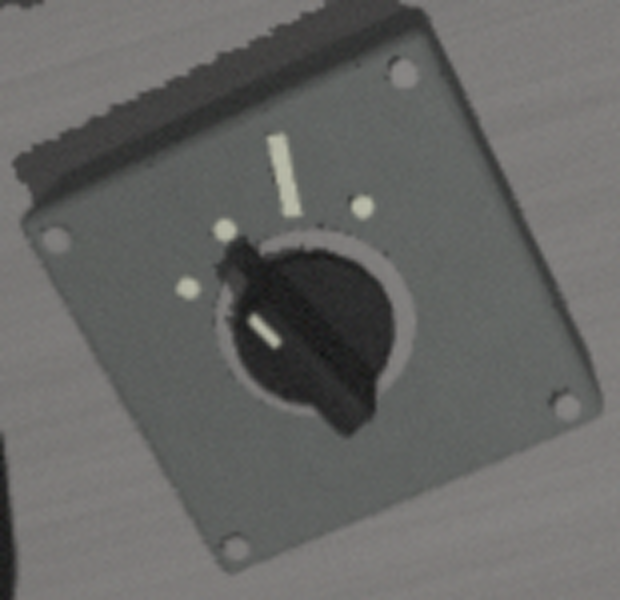

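Run:
```python
from rig import ctrl,cams
from h import *
c=cams.calibration("wrist")
f=lambda x,y,z: plane(c,(155+(x+.5)/4-.5,145+(y+.5)/4-.5),z)
sc=[f(*p,.05) for p in((56,239),(403,72),(567,405),(235,547))]
print("cam",c["extrinsics"][:3,3].round(3))
C=np.mean(sc,0); print("C",C, "diag sides",[np.linalg.norm(sc[i]-sc[(i+1)%4]).round(4) for i in range(4)])
s=sc
ax=(s[0]-s[3])+(s[1]-s[2]); yaw=np.degrees(np.arctan2(ax[1],ax[0])); print("dir toward marks(-x)",yaw)
for n,p in dict(d1=(188,288),d2=(225,230),b_in=(292,216),b_out=(277,134),d4=(362,207)).items():
    v=f(*p,.05)-C; print(n,np.hypot(*v[:2]).round(4),np.degrees(np.arctan2(v[1],v[0])).round(1))
print("axis .08 pix",(proj(c,C+[0,0,.03])-[155,145])*4,"top",(proj(c,C+[0,0,.036])-[155,145])*4,"disc",(proj(c,C+[0,0,.009])-[155,145])*4)
for z in(.086,.08,.06):
  for p in((252,317),(278,346)):
    v=f(*p,z)-C; print(z,np.hypot(*v[:2]).round(4),np.degrees(np.arctan2(v[1],v[0])).round(1))
```

```text
cam [0.453 0.302 0.421]
C [0.58502339 0.22890591 0.05      ] diag sides [np.float64(0.1106), np.float64(0.1107), np.float64(0.1111), np.float64(0.1102)]
dir toward marks(-x) -171.54009300477858
d1 0.0379 -123.9
d2 0.0378 -156.0
b_in 0.0331 172.7
b_out 0.0572 172.1
d4 0.038 140.9
axis .08 pix [304.83202135 363.45176944] top [303.04757758 372.49567693] disc [310.67314361 333.87120832]
0.086 0.0209 -157.5
0.086 0.0105 -156.7
0.08 0.0197 -151.4
0.08 0.0093 -143.4
0.06 0.0178 -126.6
0.06 0.0101 -90.7
```

The pointer is at the second mark (0.55). The wrist calibration was read after the arm had drifted, though, because it was still settling, so I'll centre it and measure again at rest.

Emit:
jog_arm(rows=[[[0,-0.03,-0.02],0,-1],[[0,-0.01,0.0],0,-1],[[0,0,0],0,-1],[[0,0,0],0,-1],[[0,0,0],0,-1]])

```text
time: 1.7
eef_pos: [0.5552, 0.2442, 0.278]
orientation: [-0.42, 0.573, 0.416, 0.568]
wrist_force: [-0.6, -0.1, 0.1]
grip_width: 0.0854
```

Run:
```python
from rig import ctrl,cams
from h import *
import pickle
s=ctrl.get_state(); go(s,[.575,.235,.28],None); print(abs(s["qvel"]).max())
c=cams.calibration("wrist")
i=cams.camera("wrist"); c2=cams.calibration("wrist"); print(c["extrinsics"][:3,3]-c2["extrinsics"][:3,3])
pickle.dump((s,c,i),open("w2.pkl","wb"))
p=proj(c,[.578,.235,.05]).astype(int); print(p)
x,y=p[0]-90,p[1]-80; print(x,y)
cv2.imwrite("pics/w2z.png",cv2.resize(i[max(y,0):y+150,x:x+190],None,fx=4,fy=4,interpolation=cv2.INTER_CUBIC))
```

```text
t 1.7 pos [0.5552 0.2442 0.278 ] toolx [-0.003 -0.009 -1.   ] jaw 72.44 q7 0.85 w 0.0854 F [-0.6 -0.1  0.1]
 -> shift mm [ -2.  -21.7  -2.8] twist None len 0.022
0.008449985279075221
[ 1.64182656e-04 -1.91414898e-04 -2.25510493e-05]
[257 183]
167 103
```

View pics/w2z.png

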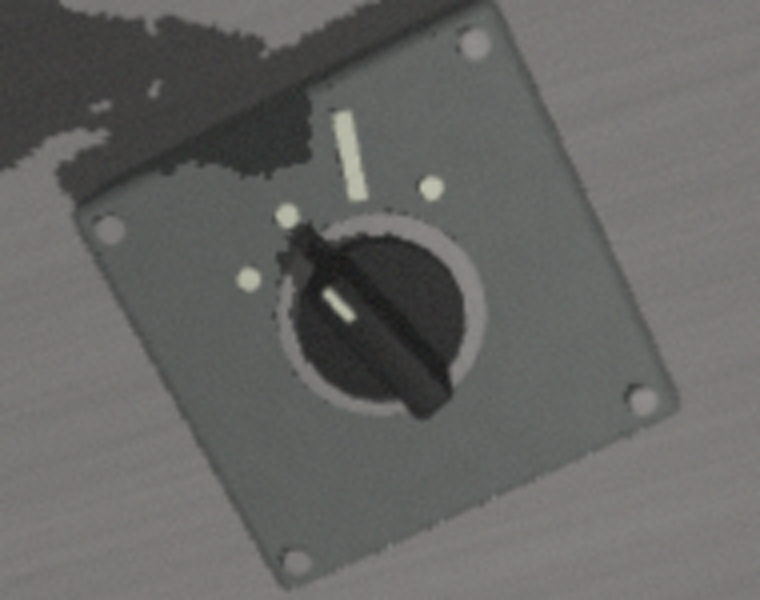

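The picture shows four screws at (109,229), (474,44), (643,400) and (295,561), and a pointer line from (327,292) to (352,319).

Run:
```python
from rig import ctrl,cams
from h import *
import pickle
s,c,i=pickle.load(open("w2.pkl","rb"))
f=lambda x,y,z: plane(c,(167+(x+.5)/4-.5,103+(y+.5)/4-.5),z)
s=sc=[f(*p,.05) for p in((109,229),(474,44),(643,400),(295,561))]
C=np.mean(sc,0); print("C",C,[np.linalg.norm(sc[k]-sc[(k+1)%4]).round(4) for k in range(4)])
ax=(s[0]-s[3])+(s[1]-s[2]); print("-x dir",np.degrees(np.arctan2(ax[1],ax[0])))
for z in (.086,):
  for p in((327,292),(352,319)):
    v=f(*p,z)-C; print(z,np.hypot(*v[:2]).round(4),np.degrees(np.arctan2(v[1],v[0])).round(1))
s=ctrl.get_state()
go(s,[C[0],C[1],.21],-156+90)
ct=cams.calibration("top"); print(plane(ct,(175.1,151.8),.05))
```

```text
C [0.57757123 0.24004452 0.05      ] [np.float64(0.1105), np.float64(0.1103), np.float64(0.111), np.float64(0.1104)]
-x dir -170.78806488825333
0.086 0.0203 -156.4
0.086 0.011 -157.0
t 1.75 pos [0.555  0.2445 0.278 ] toolx [-0.003 -0.009 -1.   ] jaw 72.48 q7 0.85 w 0.0852 F [-0.5 -0.2  0.4]
 -> shift mm [ 67.9 -22.8   3.2] twist -41.52306368971554 len 0.072
[0.57589542 0.23878992 0.05      ]
```

Emit:
jog_arm(rows=[[[0.02,-0.022,0.003],0,-1],[[0.03,0,0],-8.4,-1],[[0.02,0,0],-8.4,-1],[[0,0,0],-8.4,-1],[[0,0,0],-8.4,-1]])

```text
time: 2.25
eef_pos: [0.5735, 0.2477, 0.2064]
orientation: [0.57, -0.421, -0.569, -0.417]
wrist_force: [0.8, 0.4, 0.3]
grip_width: 0.0854
```

Emit:
jog_arm(rows=[[[0,0,0],-8.4,-1],[[0,0,0],0,-1],[[0,0,0],0,-1],[[0,0,0],0,-1],[[0,0,0],0,-1]])

```text
time: 2.75
eef_pos: [0.5704, 0.2519, 0.2061]
orientation: [-0.599, 0.378, 0.599, 0.374]
wrist_force: [-0.3, 0.3, 0.2]
grip_width: 0.0855
```

Run:
```python
from rig import ctrl,cams
from h import *
s=ctrl.get_state(); go(s,[.577,.2395,.064],-65.6)
cv2.imwrite("pics/w3.png",cams.camera("wrist"))
```

```text
t 2.75 pos [0.5704 0.2519 0.2061] toolx [-0.004 -0.005 -1.   ] jaw 115.77 q7 1.56 w 0.0855 F [-0.3  0.3  0.2]
 -> shift mm [142.1  -1.3 -13.6] twist 1.3704588156130626 len 0.143
```

View pics/w3.png

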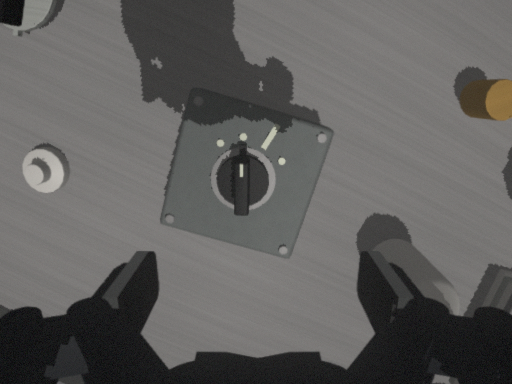

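Emit:
jog_arm(rows=[[[0.03,-0.001,-0.0136],1.4,-1],[[0.03,0,0],0,-1],[[0.03,0,0],0,-1],[[0,0,0],0,-1],[[0,0,0],0,-1]])

```text
time: 3.3
eef_pos: [0.5793, 0.2408, 0.1167]
orientation: [0.595, -0.385, -0.592, -0.384]
wrist_force: [0.6, 1.6, 0.0]
grip_width: 0.0858
```

Run:
```python
from rig import ctrl,cams
from h import *
s=ctrl.get_state(); go(s,[.577,.2395,.064],-65.6)
c=cams.calibration("wrist");cv2.imwrite("pics/w4.png",cams.camera("wrist"))
print(proj(c,[.577,.2395,.086]),proj(c,s["eef_pos"]))
```

```text
t 3.3 pos [0.5793 0.2408 0.1167] toolx [ 0.002 -0.003 -1.   ] jaw 114.14 q7 1.56 w 0.0858 F [0.6 1.6 0. ]
 -> shift mm [52.7  2.7 -0. ] twist -0.25916162861699377 len 0.053
[257.3006598  226.46214605] [257.50987645 256.85631374]
```

View pics/w4.png

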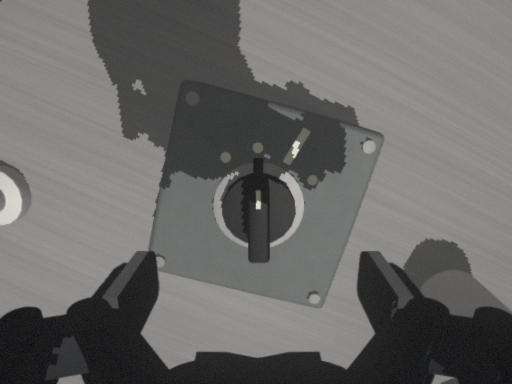

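The bar is centred at (258,226), which agrees with the projection. Next I'll descend and grip it.

Emit:
jog_arm(rows=[[[0.026,0.0025,0],0,-1],[[0.02,0,0],0,-1],[[0.006,0,0],0,-1],[[0,0,0],0,-1],[[0,0,0],0,0]])

```text
time: 3.85
eef_pos: [0.5825, 0.2426, 0.0726]
orientation: [0.597, -0.381, -0.59, -0.388]
wrist_force: [0.6, -0.8, 0.6]
grip_width: 0.0733
```

Run:
```python
from rig import ctrl,cams
from h import *
s=ctrl.get_state(); go(s,[.577,.2395,.064],-65.6)
```

```text
t 3.85 pos [0.5825 0.2426 0.0726] toolx [ 0.015  0.003 -1.   ] jaw 114.13 q7 1.57 w 0.0733 F [ 0.6 -0.8  0.6]
 -> shift mm [ 8.5  6.4 -0.6] twist -0.2732220810077024 len 0.011
```

Emit:
jog_arm(rows=[[[0.004,0.006,0],0,-0.3],[[0.003,0,0],0,-0.3],[[0,0,0],0,-0.3],[[0,0,0],0,-0.3],[[0,0,0],0,-0.3]])

```text
time: 4.35
eef_pos: [0.5784, 0.2408, 0.0685]
orientation: [0.598, -0.379, -0.589, -0.39]
wrist_force: [0.3, -0.2, -0.4]
grip_width: 0.0555
```

Run:
```python
from rig import ctrl,cams
from h import *
s=ctrl.get_state(); go(s,[.577,.2395,.064],-65.6)
```

```text
t 4.35 pos [0.5784 0.2408 0.0685] toolx [ 0.02   0.006 -1.   ] jaw 114.11 q7 1.57 w 0.0555 F [ 0.3 -0.2 -0.4]
 -> shift mm [ 4.5  1.9 -0.6] twist -0.2864398325522757 len 0.005
```

Emit:
jog_arm(rows=[[[0.004,0.002,0],0,0.2],[[0,0,0],0,0.6],[[0,0,0],0,1],[[0,0,0],0,1],[[0,0,0],0,1]])

```text
time: 4.85
eef_pos: [0.5767, 0.2398, 0.0644]
orientation: [0.598, -0.379, -0.589, -0.39]
wrist_force: [-0.8, -0.1, 0.5]
grip_width: 0.011
```

Emit:
jog_arm(rows=[[[0,0,0],0,1],[[0,0,0],0,1],[[0,0,0],0,1],[[0,0,0],0,1],[[0,0,0],0,1]])

```text
time: 5.35
eef_pos: [0.5767, 0.2399, 0.0644]
orientation: [0.598, -0.379, -0.589, -0.39]
wrist_force: [-0.7, 0.1, 1.0]
grip_width: 0.0107
```

Run:
```python
from rig import ctrl,cams
from h import *
s=ctrl.get_state(); go(s,[.577,.2395,.064],-65.6+(-31.5))
```

```text
t 5.35 pos [0.5767 0.2399 0.0644] toolx [ 0.02   0.006 -1.   ] jaw 114.12 q7 1.57 w 0.0107 F [-0.7  0.1  1. ]
 -> shift mm [ 0.4 -0.1 -0.5] twist 31.21677593075279 len 0.001
```

Emit:
jog_arm(rows=[[[0,0,0],6,1],[[0,0,0],6,1],[[0,0,0],6,1],[[0,0,0],6,1],[[0,0,0],6,1]])

```text
time: 5.85
eef_pos: [0.5766, 0.2402, 0.0644]
orientation: [-0.472, 0.523, 0.466, 0.536]
wrist_force: [0.2, 0.4, -0.1]
grip_width: 0.011
```

Run:
```python
from rig import ctrl,cams
from h import *
s=ctrl.get_state(); go(s,[.577,.2395,.064],-65.6+(-31.5)); print(s["ft_torque"])
```

```text
t 5.85 pos [0.5766 0.2402 0.0644] toolx [ 0.02   0.006 -1.   ] jaw 83.11 q7 1.13 w 0.011 F [ 0.2  0.4 -0.1]
 -> shift mm [ 0.4 -0.4 -0.6] twist 0.20898732705958878 len 0.001
[-0.2206308   0.02933166  0.05205106]
```

Reached. Now I'll wait, open, and rise.

Emit:
jog_arm(rows=[[[0,0,0],0,1],[[0,0,0],0,1],[[0,0,0],0,0],[[0,0,0],0,-1],[[0,0,0],0,-1]])

```text
time: 6.35
eef_pos: [0.5764, 0.2405, 0.064]
orientation: [-0.474, 0.521, 0.468, 0.534]
wrist_force: [-0.5, 0.9, -0.3]
grip_width: 0.054
```

Emit:
jog_arm(rows=[[[0,0,0],0,-1],[[-0.03,0,0],0,-1],[[-0.04,0,0],0,-1],[[-0.04,0,0],0,-1],[[-0.04,0,0],0,-1]])

```text
time: 6.85
eef_pos: [0.5696, 0.2376, 0.2112]
orientation: [-0.472, 0.526, 0.469, 0.529]
wrist_force: [0.7, -0.3, -0.1]
grip_width: 0.0854
```

Emit:
jog_arm(rows=[[[-0.02,0,0],0,-1],[[0,0,0],0,-1],[[0,0,0],0,-1],[[0,0,0],0,-1],[[0,0,0],0,-1]])

```text
time: 7.35
eef_pos: [0.5713, 0.2382, 0.2364]
orientation: [-0.473, 0.523, 0.469, 0.532]
wrist_force: [-0.1, -1.3, 0.3]
grip_width: 0.0853
```

Run:
```python
from rig import ctrl,cams
from h import *
s=ctrl.get_state(); go(s,[.515,-.022,.24])
cv2.imwrite("pics/w5.png",cams.camera("wrist"))
t=cams.camera("top")
cv2.imwrite("pics/t5.png",cv2.resize(t[120:200,140:350],None,fx=3.8,fy=3.8,interpolation=cv2.INTER_CUBIC))
```

```text
t 7.35 pos [0.5713 0.2382 0.2364] toolx [ 0.013  0.004 -1.   ] jaw 83.55 q7 1.09 w 0.0853 F [-0.1 -1.3  0.3]
 -> shift mm [  -5.3   26.6 -264.9] twist None len 0.266
```

View pics/w5.png

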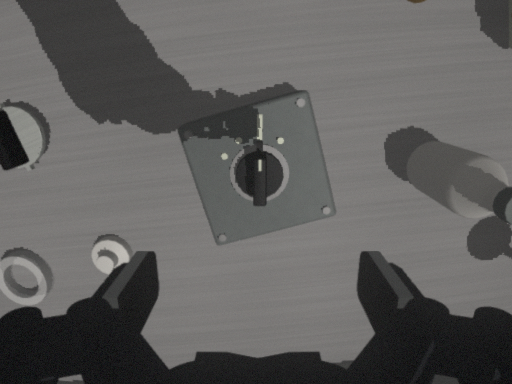

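View pics/t5.png

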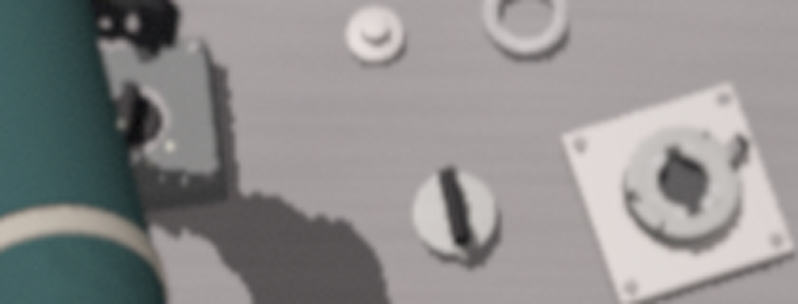

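The pointer at (260,165) is in line with the long bar at (260,125), so the selector is at its third position. Now to the cap.

Emit:
jog_arm(rows=[[[0,0.005,-0.044],0,-1],[[0,0.005,-0.044],0,-1],[[0,0.005,-0.044],0,-1],[[0,0.005,-0.044],0,-1],[[0,0.005,-0.044],0,-1]])

```text
time: 7.95
eef_pos: [0.5199, 0.0236, 0.2298]
orientation: [-0.476, 0.521, 0.474, 0.527]
wrist_force: [0.1, -1.0, -0.7]
grip_width: 0.0853
```

Emit:
jog_arm(rows=[[[0,0,-0.03],0,-1],[[0,0,0],0,-1],[[0,0,0],0,-1],[[0,0,0],0,-1],[[0,0,0],0,-1]])

```text
time: 8.45
eef_pos: [0.5143, -0.0129, 0.2276]
orientation: [-0.473, 0.525, 0.472, 0.527]
wrist_force: [-0.2, 0.6, -0.9]
grip_width: 0.0854
```

Run:
```python
from rig import ctrl,cams
from h import *
import pickle
s=ctrl.get_state(); go(s,[.515,-.022,.24])
c=cams.calibration("wrist");i=cams.camera("wrist");pickle.dump((s,c,i),open("w6.pkl","wb"))
cv2.imwrite("pics/w6.png",i)
```

```text
t 8.45 pos [ 0.5143 -0.0129  0.2276] toolx [ 0.003  0.002 -1.   ] jaw 83.87 q7 1.51 w 0.0854 F [-0.2  0.6 -0.9]
 -> shift mm [-12.4  -1.7  -9. ] twist None len 0.015
```

View pics/w6.png

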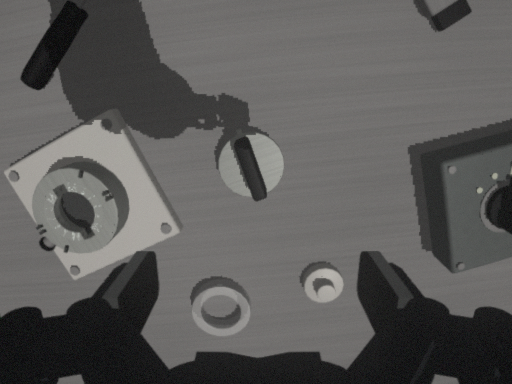

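Run:
```python
import pickle,cv2
s,c,i=pickle.load(open("w6.pkl","rb"))
i=cv2.convertScaleAbs(i,alpha=1.6)
cv2.imwrite("pics/w6a.png",cv2.resize(i[120:210,205:300],None,fx=6,fy=6,interpolation=cv2.INTER_CUBIC))
cv2.imwrite("pics/w6b.png",cv2.resize(i[105:285,0:190],None,fx=3.3,fy=3.3,interpolation=cv2.INTER_CUBIC))
```

```text
(no output)
```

View pics/w6a.png

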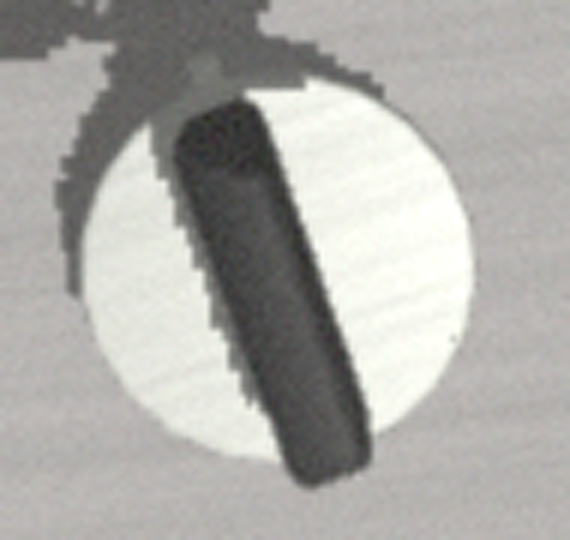

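View pics/w6b.png

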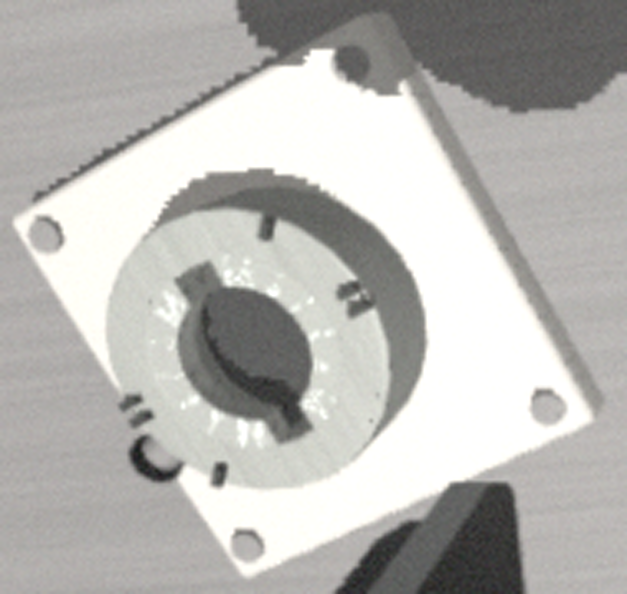

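Run:
```python
from h import *
import pickle
s,c,i=pickle.load(open("w6.pkl","rb"))
fa=lambda x,y,z: plane(c,(205+(x+.5)/6-.5,120+(y+.5)/6-.5),z)
fb=lambda x,y,z: plane(c,((x+.5)/3.3-.5,105+(y+.5)/3.3-.5),z)
ang=lambda v:np.degrees(np.arctan2(v[1],v[0])).round(2)
# disc: edge points -> circle fit in plane z=.026
def circ(P):
    P=np.array(P)[:,:2];A=np.c_[2*P,np.ones(len(P))];x=np.linalg.lstsq(A,(P**2).sum(1),rcond=None)[0]
    return x[:2],np.sqrt(x[2]+x[:2]@x[:2])
print("cap disc",circ([fa(*p,.026) for p in((82,270),(472,265),(460,190),(370,95),(120,375),(180,430),(240,457),(440,365),(400,415))]))
for e in (((268,135),(370,410)),((182,165),(288,460)),((230,172),(335,470))):
    a,b=[fa(*p,.056) for p in e]; print("bar",ang(a-b),np.linalg.norm(a-b).round(4),((a+b)/2).round(4))
# socket rim circle z=.054
E=[(107,330),(117,280),(150,235),(225,208),(290,215),(350,260),(383,330),(385,390),(360,445),(300,483),(250,486),(190,465)]
print("rim",circ([fb(*p,.054) for p in E]))
scr=[fb(*p,.02) for p in((46,234),(351,64),(547,406),(247,546))]
print("screws",np.mean(scr,0).round(4),[np.linalg.norm(scr[k]-scr[(k+1)%4]).round(4) for k in range(4)],[ang(scr[(k+1)%4]-scr[k]) for k in range(4)])
n1=fb(194,278,.054);n2=fb(292,428,.054);print("notch",ang(n1-n2),np.linalg.norm(n1-n2),(n1+n2)/2)
for nm,a,b in(("single",(267,227),(219,474)),("double",(355,298),(135,411))):
    a=fb(*a,.0575);b=fb(*b,.0575);print(nm,ang(a-b),np.linalg.norm(a-b),(a+b)/2)
```

```text
cap disc (array([ 0.51201762, -0.0187913 ]), np.float64(0.03316033189034957))
bar -166.18 0.0462 [ 0.5076 -0.0112  0.056 ]
bar -167.41 0.0497 [ 0.5126 -0.0248  0.056 ]
bar -167.46 0.0503 [ 0.5147 -0.0176  0.056 ]
rim (array([ 0.53341931, -0.1985734 ]), np.float64(0.045002360820714966))
screws [ 0.5346 -0.2004  0.02  ] [np.float64(0.1258), np.float64(0.1252), np.float64(0.1265), np.float64(0.1265)] [np.float64(108.84), np.float64(19.1), np.float64(-70.59), np.float64(-161.21)]
notch -159.82 0.05367634787625484 [ 0.53431102 -0.19976319  0.054     ]
single 154.09 0.0835932421434618 [ 0.53353566 -0.1983575   0.0575    ]
double 109.29 0.08461902966213483 [ 0.5338188  -0.19854704  0.0575    ]
```

The measurements agree with each other. The cap is at (0.512, -0.019) with its bar at 12.8°. The socket is at (0.534, -0.199) with its x axis at 19.1°, and the ribs check at 154.1° and 109.3°. I'll align with the cap.

Emit:
jog_arm(rows=[[[0.03,0,-0.006],-6.4,-1],[[0.03,0,0],-6.4,-1],[[0.02,0,0],-6.3,-1],[[0,0,0],0,-1],[[0,0,0],0,-1]])

```text
time: 9.0
eef_pos: [0.5164, -0.0127, 0.146]
orientation: [0.558, -0.432, -0.557, -0.437]
wrist_force: [0.2, -0.1, 0.5]
grip_width: 0.0856
```

Run:
```python
from rig import ctrl,cams
from h import *
import pickle
s=ctrl.get_state(); go(s,[.512,-.019,.03],102.9)
c=cams.calibration("wrist");i=cams.camera("wrist");pickle.dump((s,c,i),open("w7.pkl","wb"))
cv2.imwrite("pics/w7.png",i); print(proj(c,[.512,-.019,.056]))
```

```text
t 9.0 pos [ 0.5164 -0.0127  0.146 ] toolx [ 0.006  0.004 -1.   ] jaw 104.12 q7 1.89 w 0.0856 F [ 0.2 -0.1  0.5]
 -> shift mm [116.    6.5  -5.3] twist 1.2191444097595792 len 0.116
[249.80497917 189.96803248]
```

View pics/w7.png

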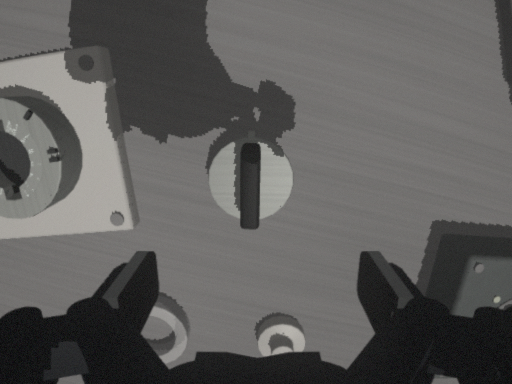

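Emit:
jog_arm(rows=[[[0.03,0.006,-0.005],1.2,-1],[[0.03,0,0],0,-1],[[0.02,0,0],0,-1],[[0,0,0],0,-1],[[0,0,0],0,-1]])

```text
time: 9.55
eef_pos: [0.5192, -0.0168, 0.0712]
orientation: [0.556, -0.436, -0.547, -0.448]
wrist_force: [1.4, -0.6, -0.2]
grip_width: 0.0853
```

Run:
```python
from rig import ctrl,cams
from h import *
s=ctrl.get_state(); go(s,[.512,-.019,.03],102.9)
```

```text
t 9.55 pos [ 0.5192 -0.0168  0.0712] toolx [ 0.02   0.005 -1.   ] jaw 102.59 q7 1.92 w 0.0853 F [ 1.4 -0.6 -0.2]
 -> shift mm [41.   8.4 -0.6] twist -0.31016779420626506 len 0.042
```

Emit:
jog_arm(rows=[[[0.015,0.007,0],0,-1],[[0.01,0,0],0,-1],[[0.005,0,0],0,-1],[[0.0,0,0],0,-1],[[0,0,0],0,-1]])

```text
time: 10.05
eef_pos: [0.5189, -0.0173, 0.0464]
orientation: [0.559, -0.434, -0.544, -0.451]
wrist_force: [-0.8, 0.1, -0.6]
grip_width: 0.0853
```

Run:
```python
from rig import ctrl,cams
from h import *
s=ctrl.get_state(); go(s,[.512,-.019,.03],102.9)
c=cams.calibration("wrist");i=cams.camera("wrist")
cv2.imwrite("pics/w8.png",i); print(proj(c,[.512,-.019,.056]))
```

```text
t 10.05 pos [ 0.5189 -0.0173  0.0464] toolx [ 0.032  0.006 -0.999] jaw 102.53 q7 1.94 w 0.0853 F [-0.8  0.1 -0.6]
 -> shift mm [16.1  7.6 -0.1] twist -0.3655685365318391 len 0.018
[257.11877744 253.03730937]
```

View pics/w8.png

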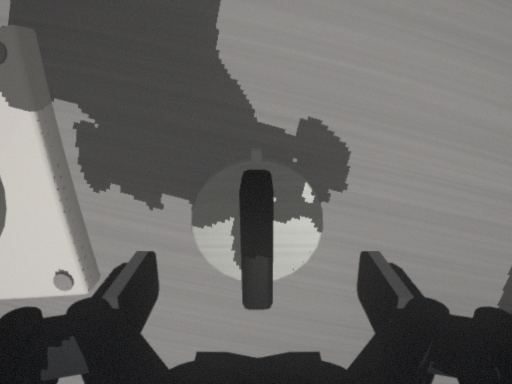

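Emit:
jog_arm(rows=[[[0.005,0.0075,0],0,-1],[[0.004,0,0],0,-1],[[0,0,0],0,-1],[[0.0,0,0],0,-1],[[0,0,0],0,-0.6]])

```text
time: 10.6
eef_pos: [0.5117, -0.0191, 0.0371]
orientation: [0.559, -0.433, -0.544, -0.452]
wrist_force: [-0.1, -0.6, 0.3]
grip_width: 0.0732
```

Run:
```python
from rig import ctrl,cams
from h import *
s=ctrl.get_state(); go(s,[.512,-.019,.03],102.9)
```

```text
t 10.6 pos [ 0.5117 -0.0191  0.0371] toolx [ 0.034  0.006 -0.999] jaw 102.52 q7 1.95 w 0.0732 F [-0.1 -0.6  0.3]
 -> shift mm [ 7.1 -0.1  0.1] twist -0.3836754201791308 len 0.007
```

Emit:
jog_arm(rows=[[[0.006,0,0],0,-0.2],[[0,0,0],0,0.2],[[0,0,0],0,0.6],[[0,0,0],0,1],[[0,0,0],0,1]])

```text
time: 11.1
eef_pos: [0.5122, -0.0191, 0.0306]
orientation: [0.559, -0.433, -0.543, -0.452]
wrist_force: [-0.4, -0.2, 0.4]
grip_width: 0.0129
```

Emit:
jog_arm(rows=[[[0,0,0],0,1],[[0,0,0],0,1],[[0,0,0],0,1],[[0,0,0],0,1],[[0,0,0],0,1]])

```text
time: 11.6
eef_pos: [0.5122, -0.0191, 0.0307]
orientation: [0.559, -0.433, -0.543, -0.452]
wrist_force: [-0.6, 0.2, -1.0]
grip_width: 0.0127
```

Run:
```python
from rig import ctrl,cams
from h import *
s=ctrl.get_state(); go(s,[.512,-.019,.03],102.9)
```

```text
t 11.6 pos [ 0.5122 -0.0191  0.0307] toolx [ 0.034  0.006 -0.999] jaw 102.52 q7 1.95 w 0.0127 F [-0.6  0.2 -1. ]
 -> shift mm [0.7 0.2 0.1] twist -0.37661354343416065 len 0.001
```

Emit:
jog_arm(rows=[[[-0.02,0,0],0,1],[[-0.03,0,0],0,1],[[-0.03,0,0],0,1],[[-0.02,0,0],0,1],[[0,0,0],0,1]])

```text
time: 12.1
eef_pos: [0.5064, -0.0197, 0.1318]
orientation: [0.558, -0.435, -0.545, -0.45]
wrist_force: [1.1, -0.4, -1.2]
grip_width: 0.0135
```

Emit:
jog_arm(rows=[[[0,0,0],0,1],[[0,0,0],0,1],[[0,0,0],0,1],[[0,0,0],0,1],[[0,0,0],0,1]])

```text
time: 12.6
eef_pos: [0.5035, -0.0196, 0.1273]
orientation: [0.556, -0.437, -0.547, -0.448]
wrist_force: [-0.3, -0.5, -2.4]
grip_width: 0.0128
```

Run:
```python
from rig import ctrl,cams
from h import *
s=ctrl.get_state(); go(s,[.534,-.199,.13],109.1)
c=cams.calibration("wrist");i=cams.camera("wrist")
cv2.imwrite("pics/w9.png",i)
```

```text
t 12.6 pos [ 0.5035 -0.0196  0.1273] toolx [ 0.02   0.005 -1.   ] jaw 102.53 q7 1.89 w 0.0128 F [-0.3 -0.5 -2.4]
 -> shift mm [  -3.     9.1 -181.7] twist -6.5673371622001895 len 0.182
```

View pics/w9.png

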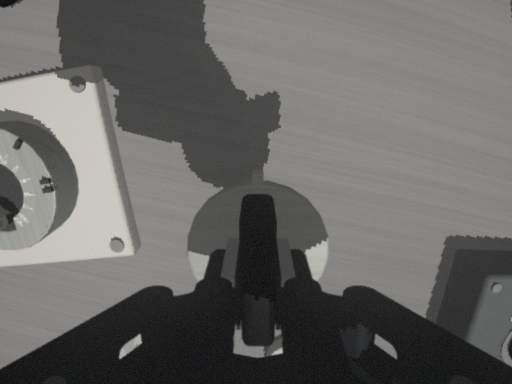

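Emit:
jog_arm(rows=[[[0,0.002,-0.03],-2,1],[[0,0.002,-0.04],-2,1],[[0,0.002,-0.04],-2,1],[[0,0.002,-0.04],0,1],[[0,0,-0.02],0,1]])

```text
time: 13.15
eef_pos: [0.5445, -0.1852, 0.1252]
orientation: [0.581, -0.403, -0.574, -0.414]
wrist_force: [0.0, 0.1, -1.1]
grip_width: 0.0128
```

Emit:
jog_arm(rows=[[[0,0,0],0,1],[[0,0,0],0,1],[[0,0,0],0,1],[[0,0,0],0,1],[[0,0,0],0,1]])

```text
time: 13.65
eef_pos: [0.5436, -0.1851, 0.1239]
orientation: [0.579, -0.404, -0.574, -0.414]
wrist_force: [-0.3, -0.4, -2.1]
grip_width: 0.0131
```

Run:
```python
from rig import ctrl,cams
from h import *
s=ctrl.get_state(); go(s,[.534,-.199,.13],109.1)
c=cams.calibration("wrist");i=cams.camera("wrist")
cv2.imwrite("pics/w10.png",i)
```

```text
t 13.65 pos [ 0.5436 -0.1851  0.1239] toolx [ 0.015  0.008 -1.   ] jaw 109.31 q7 2.33 w 0.0131 F [-0.3 -0.4 -2.1]
 -> shift mm [-6.4 13.5 -9.9] twist 0.21353579852780058 len 0.018
```

View pics/w10.png

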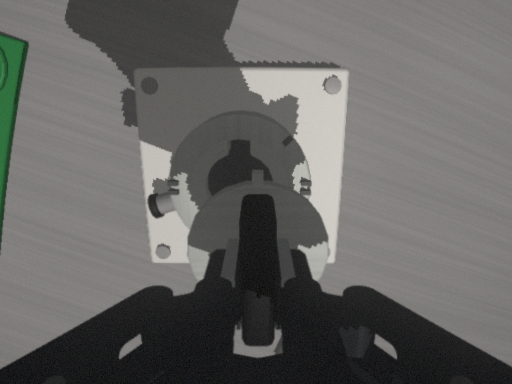

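Run:
```python
from rig import ctrl,cams
from h import *
s=ctrl.get_state();c=cams.calibration("wrist")
ang=lambda v:np.degrees(np.arctan2(v[1],v[0])).round(2)
a,b,d=[plane(c,p,.02) for p in((149,86),(333,86),(164,251))]
print("screws ctr",(b+d)/2,np.linalg.norm(a-b),np.linalg.norm(a-d),ang(d-a),ang(b-a)-90)
l=plane(c,(173.5,187),.0575);r=plane(c,(306,187),.0575);print("double",(l+r)/2,np.linalg.norm(l-r),ang(r-l)-90)
print("disc far edge",plane(c,(258,181),s["eef_pos"][2]-.0047)-s["eef_pos"],"fin tip",plane(c,(258,170),s["eef_pos"][2]-.0047)-s["eef_pos"])
print("disc L,R", [plane(c,p,s["eef_pos"][2]-.0047)-s["eef_pos"] for p in((188,245),(328,245))])
```

```text
screws ctr [ 0.53497898 -0.19933336  0.02      ] 0.12687535227309582 0.12549544969878507 19.6 19.090000000000003
double [ 0.53404756 -0.19991445  0.0575    ] 0.08338677606455347 19.200000000000003
disc far edge [-0.03273287 -0.01115898 -0.0047    ] fin tip [-0.03739677 -0.01279145 -0.0047    ]
disc L,R [array([ 0.00721315, -0.03182744, -0.0047    ]), array([-0.01428157,  0.03001416, -0.0047    ])]
```

Emit:
jog_arm(rows=[[[0,0.013,-0.0105],0,1],[[0.012,0,0],0,1],[[0.012,0,0],0,1],[[0,0,0],0,1],[[0,0,0],0,1]])

```text
time: 14.2
eef_pos: [0.5339, -0.1993, 0.0971]
orientation: [0.579, -0.403, -0.575, -0.414]
wrist_force: [0.2, -0.3, -1.1]
grip_width: 0.0131
```

Run:
```python
from rig import ctrl,cams
from h import *
s=ctrl.get_state(); go(s,[.5345,-.1995,.09],109.2)
```

```text
t 14.2 pos [ 0.5339 -0.1993  0.0971] toolx [ 0.014  0.008 -1.   ] jaw 109.39 q7 2.38 w 0.0131 F [ 0.2 -0.3 -1.1]
 -> shift mm [ 7.1 -0.4 -0.5] twist 0.1930905827601066 len 0.007
```

Emit:
jog_arm(rows=[[[0.005,0,0],0.2,1],[[0.004,0,0],0,1],[[0,0,0],0,1],[[0,0,0],0,1],[[0,0,0],0,1]])

```text
time: 14.7
eef_pos: [0.5344, -0.1987, 0.0872]
orientation: [0.579, -0.404, -0.574, -0.415]
wrist_force: [0.1, -1.1, -1.4]
grip_width: 0.0127
```

Run:
```python
from rig import ctrl,cams
from h import *
s=ctrl.get_state(); go(s,[.5345,-.1995,.0667],109.2)
i=cams.camera("scene")
cv2.imwrite("pics/s11.png",cv2.resize(i[200:320,150:310],None,fx=4,fy=4,interpolation=cv2.INTER_CUBIC))
```

```text
t 14.7 pos [ 0.5344 -0.1987  0.0872] toolx [ 0.014  0.009 -1.   ] jaw 109.21 q7 2.38 w 0.0127 F [ 0.1 -1.1 -1.4]
 -> shift mm [20.5  0.5 -0.8] twist 0.014378429123354408 len 0.021
```

View pics/s11.png

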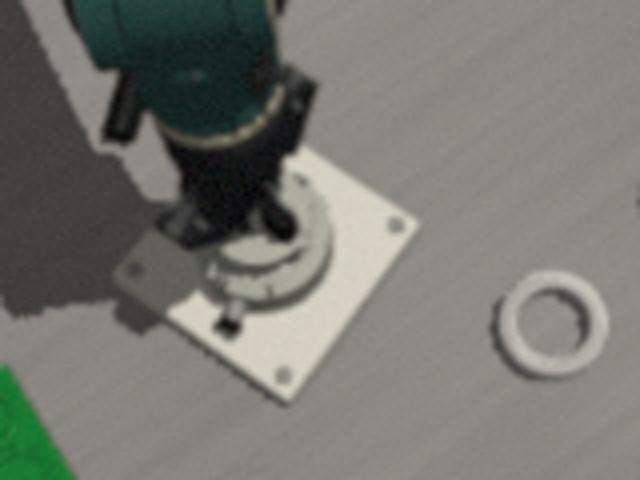

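The cap hovers squarely over the collar. Going down with small steps.

Emit:
jog_arm(rows=[[[0.003,0.0005,-0.0007],0,1],[[0.003,0,0],0,1],[[0.003,0,0],0,1],[[0,0,0],0,1],[[0,0,0],0,1]])

```text
time: 15.25
eef_pos: [0.5346, -0.1996, 0.0778]
orientation: [0.579, -0.404, -0.574, -0.415]
wrist_force: [0.9, 0.6, -2.1]
grip_width: 0.0126
```

Run:
```python
from rig import ctrl,cams
from h import *
s=ctrl.get_state(); go(s,[.5345,-.1995,.0667],109.2); print(s["ft_torque"].round(2))
```

```text
t 15.25 pos [ 0.5346 -0.1996  0.0778] toolx [ 0.015  0.008 -1.   ] jaw 109.22 q7 2.38 w 0.0126 F [ 0.9  0.6 -2.1]
 -> shift mm [11.1  0.2  0.1] twist 0.015464259055590901 len 0.011
[-0.06  0.04 -0.04]
```

Emit:
jog_arm(rows=[[[0.003,0,0],0,1],[[0.003,0,0],0,1],[[0.003,0,0],0,1],[[0.001,0,0],0,1],[[0,0,0],0,1]])

```text
time: 15.75
eef_pos: [0.5348, -0.1996, 0.0671]
orientation: [0.579, -0.404, -0.574, -0.415]
wrist_force: [-1.7, -0.3, 0.7]
grip_width: 0.0132
```

Run:
```python
from rig import ctrl,cams
from h import *
s=ctrl.get_state(); go(s,[.5345,-.1995,.0667],109.2); print(s["ft_torque"].round(2))
```

```text
t 15.75 pos [ 0.5348 -0.1996  0.0671] toolx [ 0.015  0.009 -1.   ] jaw 109.22 q7 2.39 w 0.0132 F [-1.7 -0.3  0.7]
 -> shift mm [0.4 0.3 0.2] twist 0.019746291273179395 len 0.001
[ 0.13  0.08 -0.02]
```

Emit:
jog_arm(rows=[[[0.001,0,0],0,1],[[0,0,0],0,1],[[0,0,0],0,1],[[0,0,0],0,1],[[0,0,0],0,1]])

```text
time: 16.25
eef_pos: [0.5352, -0.1997, 0.0672]
orientation: [0.579, -0.404, -0.574, -0.415]
wrist_force: [0.1, 0.4, -1.8]
grip_width: 0.0127
```

Emit:
jog_arm(rows=[[[0,0,0],4,1],[[0,0,0],5,1],[[0,0,0],5,1],[[0,0,0],0,1],[[0,0,0],0,1]])

```text
time: 16.75
eef_pos: [0.5353, -0.2006, 0.0672]
orientation: [0.523, -0.472, -0.518, -0.484]
wrist_force: [-1.1, -0.9, -0.4]
grip_width: 0.0127
```

Run:
```python
from rig import ctrl,cams
from h import *
s=ctrl.get_state(); go(s,[.5345,-.1995,.0667],109.2-45); print(s["ft_torque"].round(2))
```

```text
t 16.75 pos [ 0.5353 -0.2006  0.0672] toolx [ 0.016  0.007 -1.   ] jaw 94.9 q7 2.19 w 0.0127 F [-1.1 -0.9 -0.4]
 -> shift mm [0.5 0.7 1.2] twist 30.704328338016808 len 0.001
[-0.04  0.1   0.06]
```

Emit:
jog_arm(rows=[[[0.0005,0,0.001],5,1],[[0,0,0],5,1],[[0,0,0],5,1],[[0,0,0],0,1],[[0,0,0],0,1]])

```text
time: 17.25
eef_pos: [0.5353, -0.2008, 0.0672]
orientation: [-0.457, 0.536, 0.452, 0.547]
wrist_force: [-0.1, -1.9, -0.0]
grip_width: 0.0129
```

Run:
```python
from rig import ctrl,cams
from h import *
s=ctrl.get_state(); go(s,[.5345,-.1995,.0667],109.2-45); print(s["ft_torque"].round(2))
i=cams.camera("wrist");cv2.imwrite("pics/w12.png",i)
```

```text
t 17.25 pos [ 0.5353 -0.2008  0.0672] toolx [ 0.017  0.006 -1.   ] jaw 80.04 q7 1.98 w 0.0129 F [-0.1 -1.9 -0. ]
 -> shift mm [0.5 1.1 1.1] twist 15.839063917193585 len 0.002
[-0.06  0.02  0.06]
```

View pics/w12.png

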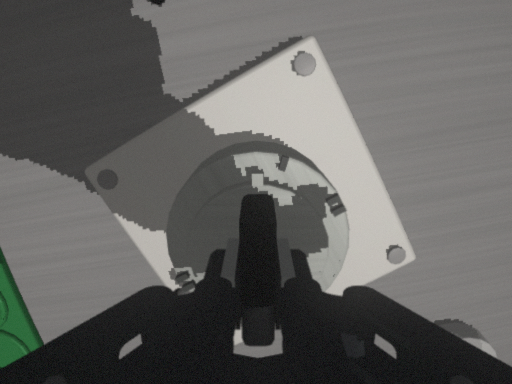

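Emit:
jog_arm(rows=[[[0.0005,0.001,0.001],5,1],[[0,0,0],5,1],[[0,0,0],4,1],[[0,0,0],0,1],[[0,0,0],0,1]])

```text
time: 17.8
eef_pos: [0.5352, -0.201, 0.0673]
orientation: [-0.388, 0.586, 0.383, 0.599]
wrist_force: [-0.4, -0.3, -0.5]
grip_width: 0.0127
```

Run:
```python
from rig import ctrl,cams
from h import *
s=ctrl.get_state(); go(s,[.5345,-.1995,.0667],109.2-45); print(s["ft_torque"].round(2))
c=cams.calibration("wrist");i=cams.camera("wrist");cv2.imwrite("pics/w13.png",cv2.resize(i[110:320,140:390],None,fx=2.8,fy=2.8,interpolation=cv2.INTER_CUBIC))
```

```text
t 17.8 pos [ 0.5352 -0.201   0.0673] toolx [ 0.019  0.004 -1.   ] jaw 66.17 q7 1.78 w 0.0127 F [-0.4 -0.3 -0.5]
 -> shift mm [0.5 1.3 1. ] twist 1.9656493938854283 len 0.002
[-0.07  0.11  0.08]
```

View pics/w13.png

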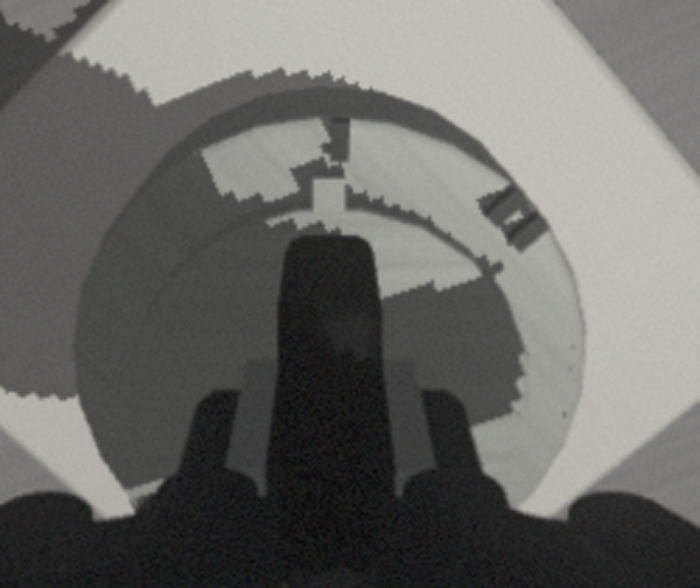

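The fin at (329,195) is just short of the single rib at (341,138), in line with the 2° still to go.

Emit:
jog_arm(rows=[[[0,0,0],2,1],[[0,0,0],0,1],[[0,0,0],0,1],[[0,0,0],0,1],[[0,0,0],0,1]])

```text
time: 18.35
eef_pos: [0.5353, -0.201, 0.0673]
orientation: [-0.378, 0.592, 0.373, 0.606]
wrist_force: [-0.5, 0.2, 0.5]
grip_width: 0.0129
```

Emit:
jog_arm(rows=[[[0,0,0],0,1],[[0,0,0],0,1],[[0,0,0],0,1],[[0,0,0],0,1],[[0,0,0],0,1]])

```text
time: 18.85
eef_pos: [0.5352, -0.201, 0.0673]
orientation: [-0.378, 0.592, 0.373, 0.606]
wrist_force: [-1.5, -0.4, -0.5]
grip_width: 0.0134
```

Run:
```python
from rig import ctrl,cams
from h import *
s=ctrl.get_state(); go(s,[.5345,-.1995,.0667],109.2-45); print(s["ft_torque"].round(2))
c=cams.calibration("wrist");i=cams.camera("wrist");cv2.imwrite("pics/w14.png",cv2.resize(i[110:320,140:390],None,fx=2.8,fy=2.8,interpolation=cv2.INTER_CUBIC))
t=cams.camera("top");cv2.imwrite("pics/t14.png",cv2.resize(t[110:230,140:350],None,fx=3.6,fy=3.6,interpolation=cv2.INTER_CUBIC))
```

```text
t 18.85 pos [ 0.5352 -0.201   0.0673] toolx [ 0.019  0.004 -1.   ] jaw 64.2 q7 1.76 w 0.0134 F [-1.5 -0.4 -0.5]
 -> shift mm [0.6 1.3 1. ] twist -0.004748644122273049 len 0.002
[-0.15  0.09  0.13]
```

View pics/w14.png

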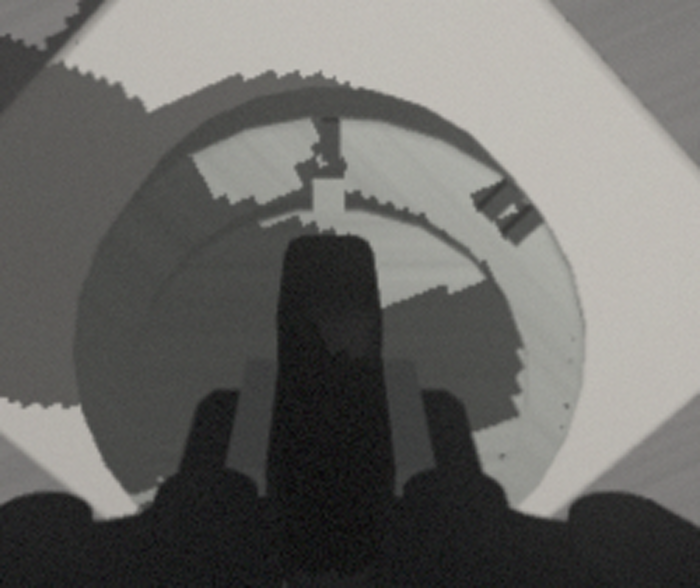

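View pics/t14.png

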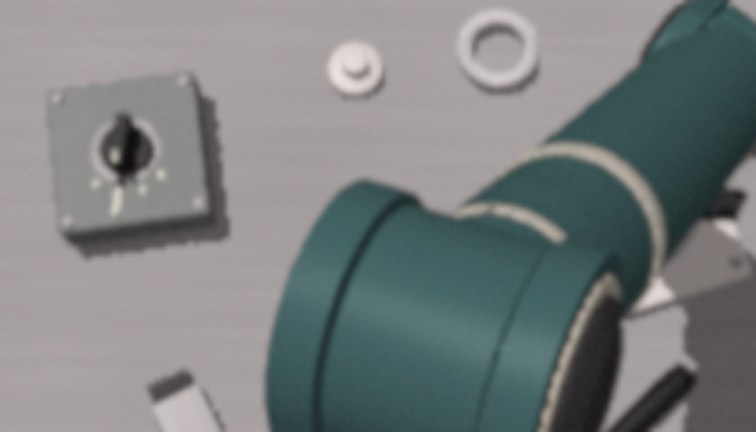

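The fin (329,195) and the single rib (329,140) are in line, and the selector is still at the bar mark. Handing in.

Run:
```python
from rig import ctrl
print(ctrl.sign_off())
```

```text
the job is handed in; nothing more can be done
None
```

I turned the selector on the smaller console one step clockwise, from the second to the third position. I then seated the bayonet cap in the test socket, twisted it 45° clockwise to the single-rib half mark, and handed the job in at about 19 s while still gripping and holding it. `sign_off` gives no verdict, so the result below rests on my own checks.

**Selector:** the last top picture still shows its pointer at the long bar mark.

**Cap angle:** the fin and the single rib line up in the last wrist picture (both at about column 329). The jaw yaw was 64.20° against a target of 64.2°, so the turn stayed well short of the lock click at about 57°.

**Cap height and grip:** from the tool height I work out cap_center at about 64.6 mm above the bench, where 64 mm is the nominal seated height. The grip width was steady at about 13 mm on the 14 mm bar. I had no direct reading of finger force.

**Disagreements:**
- **Tool position:** the tool ended 1.6 mm sideways from my measured socket axis, and two small corrections did not remove it. I accepted this because the 4 mm tolerance and the bore clearance cover it.
- **Tool tilt:** the tool was tilted about 0.02 rad at the end.
- **Wrist torque:** the last reading was 0.13 N m about the vertical, with noise. That is a little below the 0.18 N m expected from the spring at the half mark.
- **First wrist measurement:** the first console position was about 14 mm off because the arm was still moving. I repeated it at rest, and it then agreed with the top camera to about 2 mm.

**Bystanders:** the top view shows the dust cap and tape roll where they were. The connector and screwdriver are only partly in that picture. I made no final picture check of the weight, bottle and parts tray, but I saw no contact with any of them.

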